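# Set the length stop and hold a sandalwood billet in the sawing cradle

## Task

Set up the V sawing cradle for a thick slice: move the wooden length stop from the slot next to the saw kerf to the slot farther from it, pushed right down, and let go of it; then lay the thick round sandalwood billet in the V, its end butted against the stop. Finish while holding it there for the saw: do not let go, keep the billet pressed firmly down onto both faces of the V, without slamming or forcing it, and leave everything else on the table where it is.

Things in the scene. Friction and masses are not known exactly. Their poses are not given: they have to be found in the camera images.
- cradle: Wooden V sawing cradle, fixed to the table: base board 260 x 110 x 18 mm under a 90 degree V-block 100 mm wide. Origin: centre of the board's underside (table height); x along the V, z up. V from x = -100 to 130 mm, broken by the hand gap (-38 to 26), the saw kerf (48 to 51), the near slot (72 to 88) and the far slot (102 to 118). Bottom line of the V: y = 0, 24 mm above the table.
- rail_left: the half of the V-block with the V face on the cradle's +y side, its top shoulder 49 mm above the table, V 50 mm wide between the shoulders' inner edges; origin and axes are those of the cradle
- rail_right: the same on the cradle's -y side; origin and axes are those of the cradle
- near_slot (a point): centre of the floor of the slot nearer the saw kerf (cradle x = 80 mm), 18 mm above the table; a rectangular pocket like the far slot
- far_slot (a point): centre of the floor of the slot farther from the kerf (cradle x = 110 mm), 18 mm above the table; a rectangular pocket 16 mm (cradle x) by 62 mm (y), 31 mm deep from the shoulders to its floor
- kerf (a point): middle of the 3 mm saw kerf across the V, at shoulder height (cradle x = 49.5 mm)
- grip_gap (a point): middle of the 64 mm long hand gap (cradle x = -6 mm), 58 mm above the table: a point on the axis of the billet when it lies fully home in the V. In the gap there is only the 18 mm base board, so fingers can reach down on both sides of the billet
- stop: Length stop: an upright hardwood plate 14 mm thick (its x), 60 mm wide (its y), 75 mm high, 60 g, lowest 8 mm stepped in by 2 mm all round; origin under the centre of its foot. It starts in the near slot, its x along the cradle's x, its top 93 mm above the table. Either slot leaves it 1 mm of play all round
- billet: The thick round billet, lying on the table: plain wood cylinder 48 mm in diameter, 220 mm long, 0.29 to 0.43 kg; origin mid-length on its axis, x along the axis (ends alike). Butted on the stop in the far slot its middle is at cradle x = -6 mm, in the hand gap. Its weight alone puts 2 to 3 N on each V face; firmly held is 8 to 15 N on each, from 10 to 20 N of push straight down
- slim_stick: Bystander: a slimmer sandalwood stick, 28 mm diameter, 150 mm long, lying on the table; origin mid-length on its axis
- square_bar: Bystander: a square bar of the same wood, 30 x 160 x 30 mm, lying on the table; origin under its centre
- slice: Bystander: a sawn round slice, 48 mm diameter, 22 mm thick, lying flat; origin under its centre
- slice2: Bystander: another such slice
- jar_a: Bystander: a small closed clear-lidded powder jar, 51 mm diameter, 45 mm high; origin under its centre
- jar_b: Bystander: another such jar
- bowl: Bystander: a white mixing bowl, 120 mm across, 50 mm high; origin under its centre
- saw: Bystander: a straight-handled pull saw lying flat, 420 mm long; origin on the table under the joint of handle and blade, handle towards -x
- phone: Bystander: a phone lying flat, 150 x 72 x 9 mm; origin under its centre
Things that resemble listed ones, but are neither listed nor needed, are in the scene too. What is shaped like the billet but turquoise is not meant.

How it is judged (in metres and radians):
On the way:
1. the stop stands fully down in the far slot, let go (x of stop in the frame of cradle between 0.107 and 0.113 m and y of stop in the frame of cradle between -0.003 and 0.003 m and z of stop in the frame of cradle below 0.021 m and angle between stop's own z axis and vertical below 0.12 rad and contact force between the fingers and stop below 0.1 N), for 0.2 s.
At the end, for the whole second after the job is handed in: Stop upright in the far slot, within 3 mm of its floor. Billet in the V: axis within 2 mm of home sideways and in height and 0.03 rad of the V, end within about 4 mm of the stop, still; fingers on it with over 5 N, and over 5 N on each of the two V faces (x of stop in the frame of cradle between 0.107 and 0.113 m and y of stop in the frame of cradle between -0.003 and 0.003 m and z of stop in the frame of cradle below 0.021 m and angle between stop's own z axis and vertical below 0.12 rad and x of billet in the frame of cradle between -0.011 and -0.002 m and y of billet in the frame of cradle between -0.002 and 0.002 m and z of billet in the frame of cradle between 0.056 and 0.06 m and angle between the x axis of billet and the x axis of cradle, either way round below 0.03 rad and contact force between billet and rail_left above 5 N and contact force between billet and rail_right above 5 N and contact force between the fingers and billet above 5 N and linear speed of billet below 0.01 m/s); the arm keeps its last pose, push and grip.
It fails at once if the billet is slammed or forced: more than 60 N on a half of the V-block (contact force between billet and rail_left above 60 N or contact force between billet and rail_right above 60 N).
It fails at once if a bystander is disturbed (moved by more than 30 mm) (distance of any of slim_stick, square_bar, slice, slice2, jar_a, jar_b, bowl, saw, phone from where it was at the start of the episode above 0.03 m).
It also fails if it takes over 58 s, if anything falls off the work surface, if the arm or the gripper's body presses on something with over 40 N, if the wrist force passes 120 N, or if a joint passes its speed limit or range.

## Robot

A 6-joint arm with a two-finger parallel gripper is mounted at the origin on the work surface. World frame = base frame: x ahead of the robot, y to its left, z up, the work surface at z = 0. Lengths are in mm, angles in rad, forces in N, time in s.
With the tool pointing down it reaches from about 350 to 875 mm from the base axis. Payload 4.2 kg.
Tool frame: the origin (TCP) lies midway between the tips of the shut fingers; the grasp point (between the pads) lies 19 mm behind it; z points along the fingers, y is the line along which they close (so a half turn about z gives the same grasp; the last joint's range is limited). The gripper opens to 85 mm and grips with 20 to 120 N. Pads are 22 mm wide; open, the fingers measure 114 mm over their backs; the gripper's body (76 mm by 85 mm) begins 54 mm behind the grasp point. The pads swing forward as they close: fully open they stand 13 mm farther back than shut.
Start: joints at [-1.023, 0.385, 0.008, 0, -1.194, -0.259], TCP at [178.017, -599.09, 231.312] pointing down, gripper open.
Joint ranges: [-3.14, 3.14], [-1.21, 2.06], [-1.07, 1.41], [-3.16, 2.05], [-2.99, -0.16], [-3.1, 3.1]. Speed limits (rad/s): [2.79, 2.79, 3.14, 3.14, 3.14, 3.14].

## Interface

Orientations are given as a unit quaternion [x, y, z, w].
In Python, from bench import arm gives the robot as it stands.
- The arm moves only by the tool send_rows, never from a script. Its argument "targets" is a list of rows, each an object of numbers: "gripper": the gripper command: -1 is fully open, 1 is shut, values between are in proportion; "x", "y", "z": the shift along the tool's x, y, z in cm; "ax", "ay", "az": the turn, a rotation vector about the tool's x, y, z in degrees. A call has 1 to 5 rows; each row shifts and turns the commanded pose from where the row before left it, along the tool's axes as they then stand; what a row does not reach is not made up. A row lasts 1/12 s, in which the tool goes at most 41.7 mm and 7.16 degrees, less where a joint would pass 70% of its speed; a pose out of reach is approached as far as the arm can. A call is refused whole if a number of a shift passes 4.17 or a number of a turn 7.16, either way. A call with a gripper value outside its range is refused whole. The fingers move at their own pace and stop on an object; the grip force is fixed at half the most. Time passes only in rows, so rows that do not move let the fingers close. It gives the time, the measured TCP pose, the force, the opening and the grip force at its end, in the units of the state.
- arm.read_state(): the state, without advancing time (a new reading comes with each control period).
- arm.get_image(name): name is "scene" or "top"; returns (picture, depth): 480x640x3 uint8, red, green, blue; 480x640 float32, mm along the optical axis (not along the pixel's ray), 0 where there is no reading.
- arm.camera_model(name): a dict with "fx", "fy", "cx", "cy" (pixels), "cam_to_world" (4x4, takes a point from camera to world coordinates). Camera axes: x right, y down, z forward; pixel columns grow to the right and rows downward; lengths in mm; the calibration is good to about 2 mm. A picture is of the moment at which its call begins. camera_model takes no time and is no camera call.
- arm.job_done(): hands the job in; it is judged then, once.
Trained networks look in the newest picture that a camera, given by its name, has taken for a name from the list of things; names that differ only in an ending like _2 or _b are one class to them, and where a whole thing is asked for, a point or a joint stands for the part that bears it (a point fixed in the world has none). Each returns a list of dicts, best first, with "score" (0 to 1); they miss things now and then, are a little off and sometimes report something else, mostly with a low value. They report only what shows in the picture. A call takes as long as a camera call. They do not tell look-alikes from the thing itself.
- arm.boxes_of(camera, thing): "rect" ([left, top, width, height] in pixels, round what is visible of it).
The state is a dict: "clock": time; "joints": joint angles; "joint_vel": joint speeds; "joint_efforts": joint torques, N m; "position": TCP position; "ee_rot": TCP orientation; "contact_force": force on the tool from outside, world axes, zero at the start; "wrist_torque": the same for the moment, N m; "gripper_width": finger opening in mm; "grasp_force": force on a finger pad.
Only numpy, scipy, OpenCV 4.12 (cv2) and the standard library are available. Lean on these libraries where they do the work, as an engineer would, in place of code of your own. Each camera call takes 0.05 s, during which the arm holds its last target. There are 200 camera calls.

## Working session

There is one attempt and no reset: what is moved stays moved. The work goes in short steps, Python scripts to look and compute and a tool call to move; the robot and the scene stay as the last step left them, time stands still between calls to the robot, and variables do not carry over. Pictures are saved under pics/ and viewed, at most 10 in all, crops included, and the job is handed in when it is done.

Besides the shell and the picture viewer there is one more tool, called after "Emit:" as name(argument=value, ...), one argument or row to a line, values as JSON. send_rows: Moves the arm, as the interface text tells. Its arguments: {"type":"object","properties":{"targets":{"type":"array"}},"required":["targets"]}

```bash
ls; mkdir -p pics
cat > h.py <<'E'
import numpy as np, cv2
from bench import arm
def w(cam,u,v,d):
    m=arm.camera_model(cam); p=np.stack([(u-m['cx'])/m['fx']*d,(v-m['cy'])/m['fy']*d,d,np.ones_like(d)],-1)
    return (p@np.array(m['cam_to_world']).T)[...,:3]
def cloud(cam):
    im,d=arm.get_image(cam); v,u=np.mgrid[0:480,0:640]
    return im,d,w(cam,u.astype(float),v.astype(float),d.astype(float))
E
python3 - <<'E'
from h import *
for c in ('top','scene'):
    im,d,P=cloud(c); np.savez(f'{c}.npz',im=im,d=d,P=P); cv2.imwrite(f'pics/{c}0.png',im[...,::-1])
    for t in ('cradle','stop','billet','slim_stick','square_bar'):
        print(c,t,[(np.round(b['rect']).tolist(),round(b['score'],2)) for b in arm.boxes_of(c,t)])
print(arm.camera_model('top'))
print(arm.read_state())
E
```

```text
pics
top cradle [([350.0, 176.0, 37.0, 101.0], 0.95)]
top stop [([358.0, 251.0, 24.0, 9.0], 0.53), ([456.0, 168.0, 87.0, 142.0], 0.46)]
top billet [([172.0, 313.0, 25.0, 91.0], 0.95), ([204.0, 170.0, 42.0, 80.0], 0.8)]
top slim_stick [([238.0, 270.0, 14.0, 55.0], 0.68), ([126.0, 182.0, 38.0, 59.0], 0.4)]
top square_bar [([188.0, 143.0, 63.0, 18.0], 0.71)]
scene cradle [([212.0, 176.0, 106.0, 92.0], 0.72), ([324.0, 189.0, 15.0, 27.0], 0.48), ([282.0, 359.0, 65.0, 60.0], 0.26)]
scene stop [([279.0, 178.0, 22.0, 30.0], 0.86), ([237.0, 192.0, 80.0, 66.0], 0.73), ([211.0, 176.0, 106.0, 94.0], 0.47)]
scene billet [([314.0, 304.0, 100.0, 60.0], 0.73), ([471.0, 220.0, 66.0, 73.0], 0.59)]
scene slim_stick [([391.0, 235.0, 46.0, 48.0], 0.85)]
scene square_bar [([282.0, 358.0, 68.0, 60.0], 0.85)]
{'fx': 479.0878947017114, 'fy': 479.0878947017114, 'cx': 322.9156428117526, 'cy': 241.36862500716637, 'cam_to_world': array([[-1.12040597e-02, -9.95439677e-01,  9.47328820e-02,
         3.75606080e+02],
       [-9.99931330e-01,  1.08280820e-02, -4.48194765e-03,
        -3.03760257e+01],
       [ 3.4357
[... 173 characters left out ...]
joints': array([-1.02338988e+00,  3.84664772e-01,  7.93033996e-03, -9.33760002e-06,
       -1.19400340e+00, -2.58565518e-01]), 'joint_vel': array([-0.00172799, -0.0001531 ,  0.00208054, -0.00049323, -0.00192312,
       -0.00041882]), 'joint_efforts': array([ 3.56205346e-04, -3.91831756e+01,  1.88528341e+01,  4.18881789e+00,
       -4.08207115e-04, -8.79192527e-06]), 'position': array([ 178.0306831, -599.0952945,  231.3438742]), 'ee_rot': array([-1.43917253e-01,  9.89589725e-01, -2.52042087e-05,  1.54643748e-05]), 'contact_force': array([0.94041473, 0.02347298, 0.01180081]), 'wrist_torque': array([ 0.04678689, -0.00658327,  0.04579967]), 'grasp_force': 0.0, 'gripper_width': 85.48066985064554}
```

View pics/top0.png

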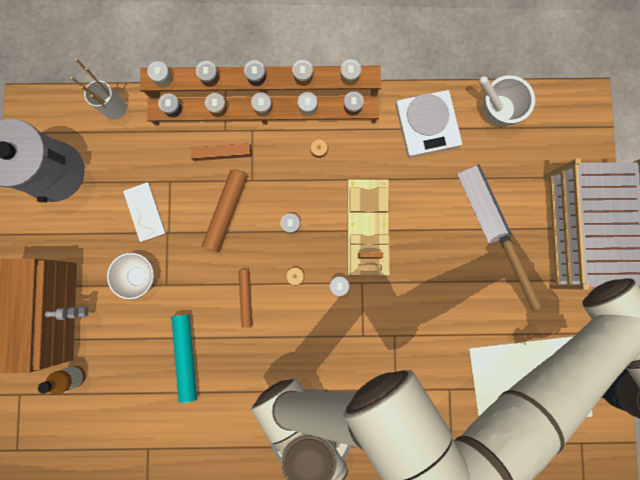

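View pics/scene0.png

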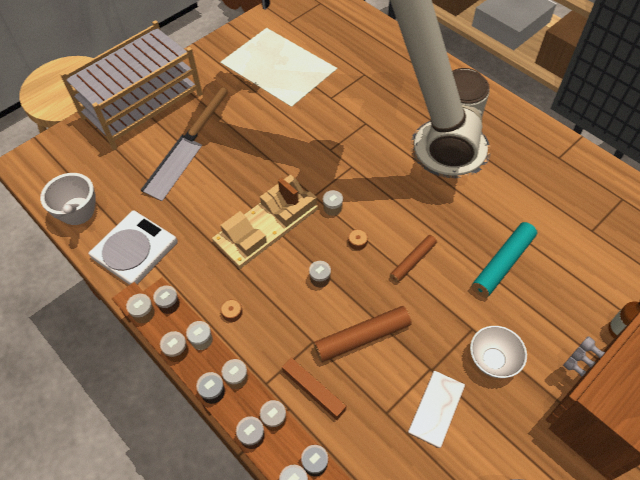

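Top view: cradle around (369,228), with the stop at (370,255), toward the image bottom. The arm's shadow falls across the board.
Billet candidates: the brown thick cylinder at top (224,210), the turquoise one at (184,358), and the slim stick at (245,297). The brown one fits, because it is thick and not turquoise. I'll measure it and confirm in a crop.

Run:
```python
from h import *
z=np.load('top.npz'); im,P=z['im'],z['P']
def show(r,k):
    x,y,ww,hh=r; return cv2.resize(im[y:y+hh,x:x+ww,::-1],None,fx=k,fy=k,interpolation=cv2.INTER_CUBIC)
a=show((195,160,60,100),5); b=show((330,170,75,100+30),4); b=b[:500]
b=np.vstack([b,np.zeros((max(0,500-b.shape[0]),b.shape[1],3),np.uint8)])
cv2.imwrite('pics/crop1.png',np.hstack([a,b]))
# table height
print('table',np.median(P[300:330,260:330,2]))
sub=P[160:260,195:260].reshape(-1,3); m=(sub[:,2]>20)&(sub[:,2]<60); s=sub[m]
r=cv2.minAreaRect(s[:,:2].astype(np.float32)); print('billet',r,np.percentile(s[:,2],[50,95,99]),s[:,:2].mean(0))
mu=s.mean(0);U=np.linalg.svd(s[:,:2]-mu[:2])[2] if 0 else np.linalg.eigh(np.cov(s[:,:2].T))[1][:,1];print('axis',U,np.degrees(np.arctan2(U[1],U[0])))
top=s[s[:,2]>np.percentile(s[:,2],70)];print('ridge',top.mean(0))
sub=P[165:290,335:400].reshape(-1,3)
for lo,hi in((10,28),(42,55),(80,105)):
    s=sub[(sub[:,2]>lo)&(sub[:,2]<hi)]; print(lo,hi,len(s),cv2.minAreaRect(s[:,:2].astype(np.float32)),np.median(s[:,2]))
for c in ('jar_a','slice','phone','bowl','saw'):
  print(c,[(np.round(b['rect']).tolist(),round(b['score'],2)) for b in arm.boxes_of('top',c)])
```

```text
table -0.23059540079520957
billet ((581.1286010742188, 227.97738647460938), (48.537635803222656, 221.28375244140625), 69.63883209228516) [43.70911579 50.02106703 52.12875098] [578.98845659 225.01892423]
axis [-0.93823386  0.34600178] 159.75703989984737
ridge [581.82104347 227.21609332  48.15234819]
10 28 1843 ((536.3038330078125, -168.42864990234375), (135.0615234375, 261.16217041015625), 89.31334686279297) 18.22780887763497
42 55 1545 ((502.1190185546875, -137.91798400878906), (137.655029296875, 267.8882141113281), 88.5153579711914) 48.178035290168964
80 105 141 ((455.5534973144531, -154.86244201660156), (58.35675048828125, 13.268250465393066), 89.51187133789062) 92.85181043097282
jar_a [([328.0, 278.0, 22.0, 18.0], 0.76), ([280.0, 214.0, 18.0, 20.0], 0.67)]
slice [([287.0, 269.0, 18.0, 18.0], 0.66), ([308.0, 137.0, 19.0, 20.0], 0.52), ([239.0, 269.0, 12.0, 56.0], 0.24)]
phone [([125.0, 182.0, 40.0, 60.0], 0.79)]
bowl [([109.0, 254.0, 42.0, 44.0], 0.66)]
saw [([458.0, 166.0, 84.0, 146.0], 0.91)]
```

View pics/crop1.png

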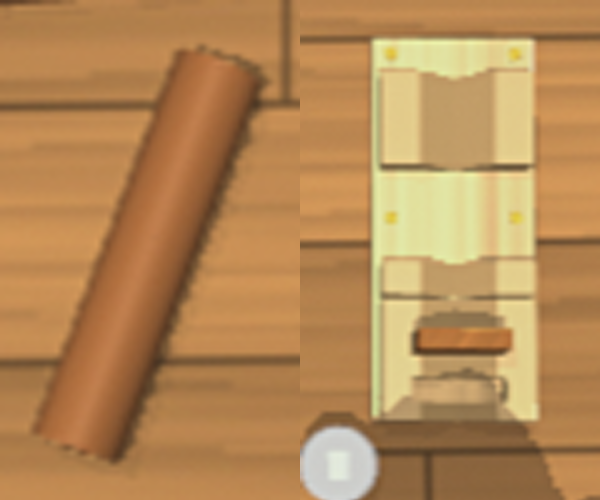

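The crop shows a plain brown thick cylinder, which is the billet. The stop sits in the near slot at about (370,255), and the empty far slot is below it at about (370,267), toward world -x. Next I'll fit the cradle more precisely.

Run:
```python
from h import *
for c in('top','scene'):
    P=np.load(c+'.npz')['P'].reshape(-1,3)
    R=lambda x0,x1,y0,y1,z0,z1: P[(P[:,0]>x0)&(P[:,0]<x1)&(P[:,1]>y0)&(P[:,1]<y1)&(P[:,2]>z0)&(P[:,2]<z1)]
    f=lambda s:cv2.minAreaRect(s[:,:2].astype(np.float32))
    s=R(404,680,-225,-85,10,60); print(c,'all',f(s),len(s))
    s=R(404,680,-225,-85,46,53); print('shoulder',f(s),len(s))
    s=R(404,680,-225,-85,84,100); print('stop top',f(s),s.mean(0),len(s))
    # board edges by x-bins: y min / max of points
    for lo,hi in((10,60),):
        s=R(404,680,-225,-85,lo,hi); b=np.arange(415,660,5);ys=[]
        for x in b:
            q=s[(s[:,0]>=x)&(s[:,0]<x+5)]
            if len(q)>5: ys.append((x+2.5,q[:,1].min(),q[:,1].max()))
        ys=np.array(ys)
        for k in(1,2):
            p=np.polyfit(ys[:,0],ys[:,k],1); r=ys[:,k]-np.polyval(p,ys[:,0]); g=abs(r)<2.5
            p=np.polyfit(ys[g,0],ys[g,k],1); print('edge',k,'slope',p[0],'y at 536',np.polyval(p,536),g.sum())
    s=R(470,700,110,340,15,60); print('billet',f(s))
    for n,a in(('jar',(370,450,-140,-60)),('jar2',(520,610,-20,80))):
        s=R(*a,30,60); 
        if len(s)>8: print(n,s.mean(0),f(s))
```

```text
top all ((536.4864501953125, -156.19287109375), (110.55823516845703, 261.0982971191406), 89.23621368408203) 3826
shoulder ((521.1852416992188, -156.22943115234375), (99.51321411132812, 227.08692932128906), 89.39214324951172) 1056
stop top ((455.5534973144531, -154.86244201660156), (58.35675048828125, 13.268250465393066), 89.51187133789062) [ 455.5253259  -154.85495943   92.72536937] 141
edge 1 slope -0.007399809705690721 y at 536 -206.6384864710189 30
edge 2 slope -0.011572582500598753 y at 536 -101.43276098905021 49
billet ((581.1286010742188, 227.97738647460938), (48.537635803222656, 221.28375244140625), 69.63883209228516)
jar [ 408.54053889 -100.70165218   46.28567035] ((406.87255859375, -103.6346435546875), (49.60194778442383, 111.93222045898438), 48.86624526977539)
jar2 [544.80149207  51.61130367  44.56945403] ((544.9857788085938, 51.6121826171875), (49.48301696777344, 49.05991744995117), 19.27629280090332)
scene all ((535.9286499023438, -155.96969604492188), (116.0468521118164, 262.9912414550781), 89.30867004394531) 4064
shoulder ((521.5113525390625, -154.51644897460938), (104.44097137451172, 231.8285369873047), 89.46512603759766) 870
stop top ((455.805908203125, -154.80654907226562), (17.774179458618164, 63.734371185302734), 0.28812071681022644) [ 457.18177339 -153.69031636   91.17765823] 142
edge 1 slope -0.10727342152644083 y at 536 -201.22631061016386 11
edge 2 slope -0.014880340829106806 y at 536 -99.83892433834934 46
billet ((581.5435180664062, 228.64419555664062), (50.448795318603516, 222.50662231445312), 69.94318389892578)
jar [409.22376614 -97.96545307  44.63328084] ((406.5157470703125, -99.69801330566406), (49.48600769042969, 100.67744445800781), 48.86459732055664)
jar2 [547.10808078  54.1628696   43.65998708] ((546.48681640625, 52.30781936645508), (51.71647644042969, 49.22096633911133), 45.69008255004883)
```

Emit:
send_rows(
  targets=[
    {"az": -7,"gripper": -1},
    {"az": -7,"gripper": -1},
    {"az": -7,"gripper": -1},
    {"az": -7,"gripper": -1},
    {"az": -7,"gripper": -1},
  ],
)

```text
$.targets[0]: bad value
```

Emit:
send_rows(
  targets=[
    {"az": -7,"gripper": -1},
    {"az": -7,"gripper": -1},
    {"az": -7,"gripper": -1},
    {"az": -7,"gripper": -1},
    {"az": -7,"gripper": -1},
  ],
)

```text
$.targets[0]: bad value
```

Emit:
send_rows(
  targets=[
    {"az": -2.8,"x": -3.2,"y": -1.9,"gripper": -1},
    {"x": -3.2,"y": -1.9,"gripper": -1},
    {"x": -3.2,"y": -1.9,"gripper": -1},
    {"x": -3.2,"y": -1.9,"gripper": -1},
    {"x": -3.2,"y": -1.9,"gripper": -1},
  ],
)

```text
$.targets[0]: bad value
```

Emit:
send_rows(
  targets=[
    {"x": -3.2,"y": -1.9,"z": 0.5,"gripper": -1},
    {"x": -3.2,"y": -1.9,"z": 0.5,"gripper": -1},
    {"x": -3.2,"y": -1.9,"z": 0.5,"gripper": -1},
    {"x": -3.2,"y": -1.9,"z": 0.5,"gripper": -1},
    {"x": -3.2,"y": -1.9,"z": 0.5,"gripper": -1},
  ],
)

```text
$.targets[0]: bad value
```

Emit:
send_rows(
  targets=[
    {"x": -3.2,"y": -1.9,"z": 1,"gripper": -1},
    {"x": -3.2,"y": -1.9,"z": 1,"gripper": -1},
    {"x": -3.2,"y": -1.9,"z": 1,"gripper": -1},
    {"gripper": -1},
    {"gripper": -1},
  ],
)

```text
$.targets[0]: bad value
```

```bash
cat >> h.py <<'E'
from scipy.spatial.transform import Rotation as R
def go(x,y,z,yaw):
    "shift (cm) and turn (deg) in tool axes to TCP x,y,z with tool y at yaw deg, pointing down"
    s=arm.read_state(); A=R.from_quat(s['ee_rot'])
    a=np.radians(yaw); Y=np.array([np.cos(a),np.sin(a),0]); Z=np.array([0,0,-1.]); B=R.from_matrix(np.c_[np.cross(Y,Z),Y,Z])
    d=np.array([x,y,z])-s['position']
    yw=np.degrees(np.arctan2(*A.as_matrix()[[1,0],1]))
    print('t',s['clock'],'pos',s['position'].round(1),'yaw',yw.round(2),'F',np.round(s['contact_force'],1),'w',round(s['gripper_width'],1),'g',round(s['grasp_force'],1))
    print('shift now-axes',(A.inv().apply(d)/10).round(3),'target-axes',(B.inv().apply(d)/10).round(3),'turn',np.degrees((A.inv()*B).as_rotvec()).round(2))
E
python3 -c "
from h import *
go(455.8,-154.9,58,179.4)"
```

```text
t 0.85 pos [ 178.  -599.1  231.3] yaw 106.55 F [ 0.3 -0.4 -0.2] w 85.2 g 0.0
shift now-axes [-39.278  34.669  17.333] target-axes [-44.707 -27.312  17.334] turn [ -0.    -0.   -72.85]
```

Emit:
send_rows(
  targets=[
    {"gripper": -1,"x": 0,"y": 0,"z": 0,"ax": 0,"ay": 0,"az": -7},
    {"gripper": -1,"x": 0,"y": 0,"z": 0,"ax": 0,"ay": 0,"az": -7},
    {"gripper": -1,"x": 0,"y": 0,"z": 0,"ax": 0,"ay": 0,"az": -7},
    {"gripper": -1,"x": 0,"y": 0,"z": 0,"ax": 0,"ay": 0,"az": -7},
    {"gripper": -1,"x": 0,"y": 0,"z": 0,"ax": 0,"ay": 0,"az": -7},
  ],
)

```text
clock: 1.27
position: [178.0, -599.1, 231.3]
ee_rot: [-0.438, 0.899, 0.0, 0.0]
contact_force: [-0.7, -0.0, 0.3]
gripper_width: 85.5
grasp_force: 0.0
```

All keys are required in each row. Continuing.

Emit:
send_rows(
  targets=[
    {"gripper": -1,"x": 0,"y": 0,"z": 0,"ax": 0,"ay": 0,"az": -7},
    {"gripper": -1,"x": 0,"y": 0,"z": 0,"ax": 0,"ay": 0,"az": -7},
    {"gripper": -1,"x": 0,"y": 0,"z": 0,"ax": 0,"ay": 0,"az": -7},
    {"gripper": -1,"x": 0,"y": 0,"z": 0,"ax": 0,"ay": 0,"az": -7},
    {"gripper": -1,"x": 0,"y": 0,"z": 0,"ax": 0,"ay": 0,"az": -7},
  ],
)

```text
clock: 1.68
position: [178.0, -599.1, 231.3]
ee_rot: [-0.688, 0.726, -0.0, -0.0]
contact_force: [-0.5, 0.2, 0.4]
gripper_width: 85.3
grasp_force: 0.0
```

Emit:
send_rows(
  targets=[
    {"gripper": -1,"x": 0,"y": 0,"z": 0,"ax": 0,"ay": 0,"az": -2.8},
    {"gripper": -1,"x": -3.2,"y": -1.9,"z": 0,"ax": 0,"ay": 0,"az": 0},
    {"gripper": -1,"x": -3.2,"y": -1.9,"z": 0,"ax": 0,"ay": 0,"az": 0},
    {"gripper": -1,"x": -3.2,"y": -1.9,"z": 0,"ax": 0,"ay": 0,"az": 0},
    {"gripper": -1,"x": -3.2,"y": -1.9,"z": 0,"ax": 0,"ay": 0,"az": 0},
  ],
)

```text
clock: 2.1
position: [255.9, -470.7, 231.2]
ee_rot: [-0.703, 0.711, -0.0, -0.0]
contact_force: [1.0, -0.4, 0.7]
gripper_width: 85.9
grasp_force: 0.0
```

Emit:
send_rows(
  targets=[
    {"gripper": -1,"x": -3.2,"y": -1.9,"z": 0,"ax": 0,"ay": 0,"az": 0},
    {"gripper": -1,"x": -3.2,"y": -1.9,"z": 0,"ax": 0,"ay": 0,"az": 0},
    {"gripper": -1,"x": -3.2,"y": -1.9,"z": 0.5,"ax": 0,"ay": 0,"az": 0},
    {"gripper": -1,"x": -3.2,"y": -1.9,"z": 0.5,"ax": 0,"ay": 0,"az": 0},
    {"gripper": -1,"x": -3.2,"y": -1.9,"z": 1,"ax": 0,"ay": 0,"az": 0},
  ],
)

```text
clock: 2.52
position: [353.5, -311.8, 212.4]
ee_rot: [-0.703, 0.711, -0.002, 0.0]
contact_force: [0.9, -1.0, 0.2]
gripper_width: 85.7
grasp_force: 0.0
```

Emit:
send_rows(
  targets=[
    {"gripper": -1,"x": -3.2,"y": -1.9,"z": 1,"ax": 0,"ay": 0,"az": 0},
    {"gripper": -1,"x": -3.2,"y": -1.9,"z": 1,"ax": 0,"ay": 0,"az": 0},
    {"gripper": -1,"x": -3.2,"y": -1.9,"z": 1,"ax": 0,"ay": 0,"az": 0},
    {"gripper": -1,"x": -3.2,"y": -1.9,"z": 1,"ax": 0,"ay": 0,"az": 0},
    {"gripper": -1,"x": 0,"y": 0,"z": 0,"ax": 0,"ay": 0,"az": 0},
  ],
)

```text
clock: 2.93
position: [431.8, -181.9, 170.0]
ee_rot: [-0.705, 0.709, 0.001, -0.0]
contact_force: [-0.2, -0.6, 0.1]
gripper_width: 85.3
grasp_force: 0.0
```

```bash
python3 -c "
from h import *
go(455.8,-154.9,58,179.4)"
```

```text
t 2.9333 pos [ 431.8 -181.9  170. ] yaw 179.69 F [-0.2 -0.6  0.1] w 85.3 g 0.0
shift now-axes [-2.704 -2.401 11.201] target-axes [-2.724 -2.376 11.201] turn [0.05 0.04 0.29]
```

Emit:
send_rows(
  targets=[
    {"gripper": -1,"x": -2.7,"y": -2.4,"z": 0,"ax": 0,"ay": 0,"az": 0.3},
    {"gripper": -1,"x": 0,"y": 0,"z": 3,"ax": 0,"ay": 0,"az": 0},
    {"gripper": -1,"x": 0,"y": 0,"z": 3,"ax": 0,"ay": 0,"az": 0},
    {"gripper": -1,"x": 0,"y": 0,"z": 2,"ax": 0,"ay": 0,"az": 0},
    {"gripper": -1,"x": 0,"y": 0,"z": 0,"ax": 0,"ay": 0,"az": 0},
  ],
)

```text
clock: 3.35
position: [451.0, -158.9, 87.7]
ee_rot: [-0.701, 0.713, 0.003, -0.003]
contact_force: [-0.2, -1.0, 0.2]
gripper_width: 85.8
grasp_force: 0.0
```

```bash
python3 -c "
from h import *
go(455.8,-154.9,58,179.4)"
```

```text
t 3.35 pos [ 451.  -158.9   87.7] yaw 179.01 F [-0.2 -1.   0.2] w 85.8 g 0.0
shift now-axes [-0.404 -0.499  2.964] target-axes [-0.403 -0.475  2.968] turn [ 0.51  0.04 -0.39]
```

Emit:
send_rows(
  targets=[
    {"gripper": -1,"x": -0.1,"y": 0,"z": 2,"ax": 0,"ay": 0,"az": 0},
    {"gripper": -1,"x": 0,"y": 0,"z": 0.9,"ax": 0,"ay": 0,"az": 0},
    {"gripper": -1,"x": 0,"y": 0,"z": 0,"ax": 0,"ay": 0,"az": 0},
    {"gripper": -1,"x": 0,"y": 0,"z": 0,"ax": 0,"ay": 0,"az": 0},
    {"gripper": -1,"x": 0,"y": 0,"z": 0,"ax": 0,"ay": 0,"az": 0},
  ],
)

```text
clock: 3.77
position: [454.9, -158.5, 63.5]
ee_rot: [-0.701, 0.713, -0.001, 0.001]
contact_force: [0.7, 0.4, 0.4]
gripper_width: 85.2
grasp_force: 0.0
```

```bash
python3 -c "
from h import *
go(455.8,-154.9,58,179.4)"
```

```text
t 3.7667 pos [ 454.9 -158.5   63.5] yaw 179.05 F [0.7 0.4 0.4] w 85.2 g 0.0
shift now-axes [-0.357 -0.078  0.553] target-axes [-0.356 -0.081  0.553] turn [-0.13 -0.02 -0.35]
```

Emit:
send_rows(
  targets=[
    {"gripper": -1,"x": -0.35,"y": -0.08,"z": 0.5,"ax": 0,"ay": 0,"az": -0.35},
    {"gripper": -1,"x": 0,"y": 0,"z": 0,"ax": 0,"ay": 0,"az": 0},
    {"gripper": -1,"x": 0,"y": 0,"z": 0,"ax": 0,"ay": 0,"az": 0},
    {"gripper": 1,"x": 0,"y": 0,"z": 0,"ax": 0,"ay": 0,"az": 0},
    {"gripper": 1,"x": 0,"y": 0,"z": 0,"ax": 0,"ay": 0,"az": 0},
  ],
)

```text
clock: 4.18
position: [455.0, -154.7, 57.5]
ee_rot: [-0.703, 0.711, -0.0, 0.0]
contact_force: [0.7, -0.6, -0.2]
gripper_width: 64.1
grasp_force: 0.0
```

Emit:
send_rows(
  targets=[
    {"gripper": 1,"x": 0,"y": 0,"z": 0,"ax": 0,"ay": 0,"az": 0},
    {"gripper": 1,"x": 0,"y": 0,"z": 0,"ax": 0,"ay": 0,"az": 0},
    {"gripper": 1,"x": 0,"y": 0,"z": 0,"ax": 0,"ay": 0,"az": 0},
    {"gripper": 1,"x": 0,"y": 0,"z": 0,"ax": 0,"ay": 0,"az": 0},
    {"gripper": 1,"x": 0,"y": 0,"z": 0,"ax": 0,"ay": 0,"az": 0},
  ],
)

```text
clock: 4.6
position: [455.1, -154.7, 57.3]
ee_rot: [-0.703, 0.711, -0.0, 0.0]
contact_force: [0.6, -0.6, -1.7]
gripper_width: 13.3
grasp_force: 61.0
```

Emit:
send_rows(
  targets=[
    {"gripper": 1,"x": 0,"y": 0,"z": 0,"ax": 0,"ay": 0,"az": 0},
    {"gripper": 1,"x": 0,"y": 0,"z": 0,"ax": 0,"ay": 0,"az": 0},
  ],
)

```text
clock: 4.77
position: [455.1, -154.8, 57.4]
ee_rot: [-0.703, 0.711, -0.0, 0.0]
contact_force: [0.4, -0.5, 0.8]
gripper_width: 13.2
grasp_force: 61.0
```

```bash
python3 -c "
from h import *
go(455.8,-154.9,58,179.4)"
```

```text
t 4.7667 pos [ 455.1 -154.8   57.4] yaw 179.4 F [ 0.4 -0.5  0.8] w 13.2 g 61.0
shift now-axes [ 0.014 -0.068 -0.065] target-axes [ 0.014 -0.068 -0.065] turn [-0.02 -0.   -0.  ]
```

Emit:
send_rows(
  targets=[
    {"gripper": 1,"x": 0,"y": 0,"z": -0.8,"ax": 0,"ay": 0,"az": 0},
    {"gripper": 1,"x": 0,"y": 0,"z": -0.9,"ax": 0,"ay": 0,"az": 0},
    {"gripper": 1,"x": 0,"y": 0,"z": -0.9,"ax": 0,"ay": 0,"az": 0},
    {"gripper": 1,"x": 0,"y": 0,"z": -0.9,"ax": 0,"ay": 0,"az": 0},
    {"gripper": 1,"x": 0,"y": 0,"z": -0.9,"ax": 0,"ay": 0,"az": 0},
  ],
)

```text
clock: 5.18
position: [454.5, -154.7, 102.5]
ee_rot: [-0.703, 0.711, 0.0, -0.0]
contact_force: [1.6, 0.3, 0.2]
gripper_width: 13.4
grasp_force: 61.0
```

Emit:
send_rows(
  targets=[
    {"gripper": 1,"x": 0,"y": 0,"z": 0,"ax": 0,"ay": 0,"az": 0},
    {"gripper": 1,"x": 0,"y": 1,"z": 0,"ax": 0,"ay": 0,"az": 0},
    {"gripper": 1,"x": 0,"y": 1,"z": 0,"ax": 0,"ay": 0,"az": 0},
    {"gripper": 1,"x": 0,"y": 1,"z": 0,"ax": 0,"ay": 0,"az": 0},
    {"gripper": 1,"x": 0,"y": 0,"z": 0,"ax": 0,"ay": 0,"az": 0},
  ],
)

```text
clock: 5.6
position: [421.2, -154.3, 100.6]
ee_rot: [-0.703, 0.711, 0.002, -0.001]
contact_force: [-0.1, 0.9, -0.6]
gripper_width: 13.1
grasp_force: 61.0
```

Run:
```python
from h import *
im,d,P=cloud('scene'); cv2.imwrite('pics/s1.png',cv2.resize(im[150:260,200:360,::-1],None,fx=4,fy=4,interpolation=cv2.INTER_CUBIC))
go(425.5,-154.4,57.4,179.4)
```

```text
t 5.65 pos [ 422.9 -154.4  101. ] yaw 179.38 F [ 0.4 -1.   0.2] w 13.1 g 61.0
shift now-axes [-4.000e-03 -2.640e-01  4.355e+00] target-axes [-0.005 -0.256  4.355] turn [ 0.1   0.01 -0.02]
```

View pics/s1.png

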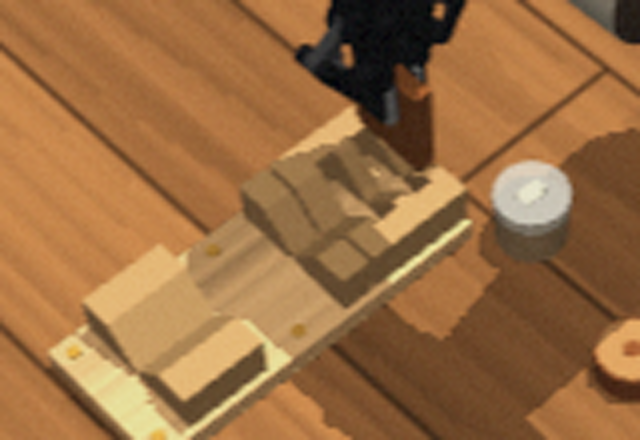

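The stop hangs upright in the fingers over the far slot, at about (415,150) in the crop. I'll let the arm settle and then lower it.

Emit:
send_rows(
  targets=[
    {"gripper": 1,"x": 0,"y": 0,"z": 0,"ax": 0,"ay": 0,"az": 0},
    {"gripper": 1,"x": 0,"y": 0,"z": 0,"ax": 0,"ay": 0,"az": 0},
    {"gripper": 1,"x": 0,"y": 0,"z": 0.6,"ax": 0,"ay": 0,"az": 0},
    {"gripper": 1,"x": 0,"y": 0,"z": 0,"ax": 0,"ay": 0,"az": 0},
    {"gripper": 1,"x": 0,"y": 0,"z": 0,"ax": 0,"ay": 0,"az": 0},
  ],
)

```text
clock: 6.07
position: [424.7, -154.4, 94.7]
ee_rot: [-0.703, 0.711, 0.001, -0.0]
contact_force: [-0.3, 0.2, -0.2]
gripper_width: 13.2
grasp_force: 61.0
```

```bash
python3 -c "
from h import *
go(425.5,-154.4,57.4,179.4)"
```

```text
t 6.0667 pos [ 424.7 -154.4   94.7] yaw 179.4 F [-0.3  0.2 -0.2] w 13.2 g 61.0
shift now-axes [ 3.000e-03 -8.300e-02  3.728e+00] target-axes [ 2.000e-03 -7.800e-02  3.729e+00] turn [ 0.08  0.   -0.  ]
```

Emit:
send_rows(
  targets=[
    {"gripper": 1,"x": 0,"y": -0.05,"z": 0.6,"ax": 0,"ay": 0,"az": 0},
    {"gripper": 1,"x": 0,"y": 0,"z": 0.6,"ax": 0,"ay": 0,"az": 0},
    {"gripper": 1,"x": 0,"y": 0,"z": 0.5,"ax": 0,"ay": 0,"az": 0},
    {"gripper": 1,"x": 0,"y": 0,"z": 0.3,"ax": 0,"ay": 0,"az": 0},
    {"gripper": 1,"x": 0,"y": 0,"z": 0,"ax": 0,"ay": 0,"az": 0},
  ],
)

```text
clock: 6.48
position: [425.1, -154.4, 74.4]
ee_rot: [-0.703, 0.711, 0.001, -0.001]
contact_force: [0.2, -0.1, -0.9]
gripper_width: 13.2
grasp_force: 61.0
```

```bash
python3 -c "
from h import *
go(425.5,-154.4,57.4,179.4)"
```

```text
t 6.4833 pos [ 425.1 -154.4   74.4] yaw 179.39 F [ 0.2 -0.1 -0.9] w 13.2 g 61.0
shift now-axes [ 1.000e-03 -4.100e-02  1.702e+00] target-axes [ 1.000e-03 -3.800e-02  1.702e+00] turn [ 0.08  0.   -0.01]
```

Already 14 mm into the slot with no force.

Emit:
send_rows(
  targets=[
    {"gripper": 1,"x": 0,"y": -0.03,"z": 0.6,"ax": 0,"ay": 0,"az": 0},
    {"gripper": 1,"x": 0,"y": 0,"z": 0.5,"ax": 0,"ay": 0,"az": 0},
    {"gripper": 1,"x": 0,"y": 0,"z": 0.4,"ax": 0,"ay": 0,"az": 0},
    {"gripper": 1,"x": 0,"y": 0,"z": 0.1,"ax": 0,"ay": 0,"az": 0},
    {"gripper": 1,"x": 0,"y": 0,"z": 0,"ax": 0,"ay": 0,"az": 0},
  ],
)

```text
clock: 6.9
position: [425.4, -154.4, 58.8]
ee_rot: [-0.703, 0.711, 0.0, -0.0]
contact_force: [-0.4, -1.0, -0.8]
gripper_width: 13.3
grasp_force: 61.0
```

```bash
python3 -c "
from h import *
go(425.5,-154.4,57.4,179.4)"
```

```text
t 6.9 pos [ 425.4 -154.4   58.8] yaw 179.39 F [-0.4 -1.  -0.8] w 13.3 g 61.0
shift now-axes [-0.    -0.009  0.145] target-axes [-0.    -0.009  0.145] turn [ 0.06 -0.   -0.01]
```

Emit:
send_rows(
  targets=[
    {"gripper": 1,"x": 0,"y": 0,"z": 0.15,"ax": 0,"ay": 0,"az": 0},
    {"gripper": 1,"x": 0,"y": 0,"z": 0.1,"ax": 0,"ay": 0,"az": 0},
    {"gripper": 1,"x": 0,"y": 0,"z": 0,"ax": 0,"ay": 0,"az": 0},
    {"gripper": 1,"x": 0,"y": 0,"z": 0,"ax": 0,"ay": 0,"az": 0},
  ],
)

```text
clock: 7.23
position: [425.9, -154.4, 57.3]
ee_rot: [-0.703, 0.711, -0.0, 0.0]
contact_force: [-0.3, -0.3, 3.8]
gripper_width: 13.6
grasp_force: 61.4
```

Emit:
send_rows(
  targets=[
    {"gripper": -1,"x": 0,"y": 0,"z": 0,"ax": 0,"ay": 0,"az": 0},
    {"gripper": -1,"x": 0,"y": 0,"z": 0,"ax": 0,"ay": 0,"az": 0},
    {"gripper": -1,"x": 0,"y": 0,"z": 0,"ax": 0,"ay": 0,"az": 0},
    {"gripper": -1,"x": 0,"y": 0,"z": 0,"ax": 0,"ay": 0,"az": 0},
    {"gripper": -1,"x": 0,"y": 0,"z": 0,"ax": 0,"ay": 0,"az": 0},
  ],
)

```text
clock: 7.65
position: [425.7, -154.4, 56.7]
ee_rot: [-0.703, 0.711, 0.0, -0.0]
contact_force: [0.4, -0.6, -0.9]
gripper_width: 73.1
grasp_force: 0.0
```

Emit:
send_rows(
  targets=[
    {"gripper": -1,"x": 0,"y": 0,"z": 0,"ax": 0,"ay": 0,"az": 0},
    {"gripper": -1,"x": 0,"y": 0,"z": -2,"ax": 0,"ay": 0,"az": 0},
    {"gripper": -1,"x": 0,"y": 0,"z": -3,"ax": 0,"ay": 0,"az": 0},
    {"gripper": -1,"x": 0,"y": 0,"z": -3,"ax": 0,"ay": 0,"az": 0},
    {"gripper": -1,"x": 0,"y": 0,"z": -3,"ax": 0,"ay": 0,"az": 0},
  ],
)

```text
clock: 8.07
position: [425.3, -154.4, 167.9]
ee_rot: [-0.703, 0.711, 0.0, -0.0]
contact_force: [0.0, -1.0, -0.2]
gripper_width: 85.6
grasp_force: 0.0
```

Run:
```python
from h import *
go(581.3,227.9,120,249.7)
im,d,P=cloud('scene'); cv2.imwrite('pics/s2.png',cv2.resize(im[150:260,200:360,::-1],None,fx=4,fy=4,interpolation=cv2.INTER_CUBIC))
Q=P.reshape(-1,3); m=(Q[:,0]>395)&(Q[:,0]<480)&(Q[:,1]>-200)&(Q[:,1]<-110)&(Q[:,2]>70)&(Q[:,2]<100)
s=Q[m];print(len(s),s.mean(0),np.percentile(s[:,2],[50,90,98]),cv2.minAreaRect(s[:,:2].astype(np.float32)))
```

```text
t 8.0667 pos [ 425.3 -154.4  167.9] yaw 179.4 F [ 0.  -1.  -0.2] w 85.6 g 0.0
shift now-axes [-38.394 -15.204   4.775] target-axes [  1.37 -41.27   4.79] turn [ 5.00e-02  3.00e-02 -7.03e+01]
204 [ 427.31871283 -151.3701637    86.89899014] [89.70622579 94.58726925 96.66502756] ((425.1404113769531, -153.33705139160156), (64.0673828125, 17.648807525634766), 88.9764404296875)
```

View pics/s2.png

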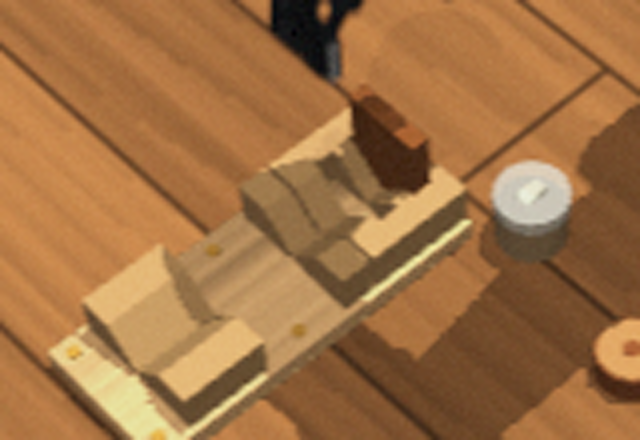

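The stop stands upright and seated in the far slot, at about (395,140) in the crop. Now to the billet.

Emit:
send_rows(
  targets=[
    {"gripper": -1,"x": 0,"y": 0,"z": 0,"ax": 0,"ay": 0,"az": -7},
    {"gripper": -1,"x": 0,"y": 0,"z": 0,"ax": 0,"ay": 0,"az": -7},
    {"gripper": -1,"x": 0,"y": 0,"z": 0,"ax": 0,"ay": 0,"az": -7},
    {"gripper": -1,"x": 0,"y": 0,"z": 0,"ax": 0,"ay": 0,"az": -7},
    {"gripper": -1,"x": 0,"y": 0,"z": 0,"ax": 0,"ay": 0,"az": -7},
  ],
)

```text
clock: 8.53
position: [425.6, -154.4, 166.6]
ee_rot: [0.886, -0.464, -0.0, -0.0]
contact_force: [0.3, -0.4, 0.2]
gripper_width: 85.5
grasp_force: 0.0
```

Emit:
send_rows(
  targets=[
    {"gripper": -1,"x": 0,"y": 0,"z": 0,"ax": 0,"ay": 0,"az": -7},
    {"gripper": -1,"x": 0,"y": 0,"z": 0,"ax": 0,"ay": 0,"az": -7},
    {"gripper": -1,"x": 0,"y": 0,"z": 0,"ax": 0,"ay": 0,"az": -7},
    {"gripper": -1,"x": 0,"y": 0,"z": 0,"ax": 0,"ay": 0,"az": -7},
    {"gripper": -1,"x": 0,"y": 0,"z": 0,"ax": 0,"ay": 0,"az": -7},
  ],
)

```text
clock: 8.95
position: [425.6, -154.4, 166.5]
ee_rot: [0.984, -0.176, -0.0, -0.0]
contact_force: [-0.7, 0.2, 0.2]
gripper_width: 85.4
grasp_force: 0.0
```

Emit:
send_rows(
  targets=[
    {"gripper": -1,"x": 0.1,"y": -3.5,"z": 0,"ax": 0,"ay": 0,"az": -0.3},
    {"gripper": -1,"x": 0.1,"y": -3.5,"z": 0,"ax": 0,"ay": 0,"az": 0},
    {"gripper": -1,"x": 0.1,"y": -3.5,"z": 0,"ax": 0,"ay": 0,"az": 0},
    {"gripper": -1,"x": 0.1,"y": -3.5,"z": 0,"ax": 0,"ay": 0,"az": 0},
    {"gripper": -1,"x": 0.1,"y": -3.5,"z": 0,"ax": 0,"ay": 0,"az": 0},
  ],
)

```text
clock: 9.37
position: [491.5, 9.5, 166.7]
ee_rot: [0.984, -0.176, 0.0, -0.0]
contact_force: [0.6, -0.2, 0.0]
gripper_width: 85.2
grasp_force: 0.0
```

Emit:
send_rows(
  targets=[
    {"gripper": -1,"x": 0.1,"y": -3.5,"z": 0,"ax": 0,"ay": 0,"az": 0},
    {"gripper": -1,"x": 0.1,"y": -3.5,"z": 0,"ax": 0,"ay": 0,"az": 0},
    {"gripper": -1,"x": 0.1,"y": -3.5,"z": 0,"ax": 0,"ay": 0,"az": 0},
    {"gripper": -1,"x": 0.1,"y": -3.5,"z": 0,"ax": 0,"ay": 0,"az": 0},
    {"gripper": -1,"x": 0.1,"y": -3.5,"z": 0,"ax": 0,"ay": 0,"az": 0},
  ],
)

```text
clock: 9.78
position: [556.9, 172.0, 166.4]
ee_rot: [0.984, -0.176, -0.0, 0.0]
contact_force: [0.5, -0.7, -0.9]
gripper_width: 85.2
grasp_force: 0.0
```

Emit:
send_rows(
  targets=[
    {"gripper": -1,"x": 0.2,"y": -3,"z": 0,"ax": 0,"ay": 0,"az": 0},
    {"gripper": -1,"x": 0.2,"y": -2.5,"z": 0,"ax": 0,"ay": 0,"az": 0},
    {"gripper": -1,"x": 0,"y": -0.8,"z": 0,"ax": 0,"ay": 0,"az": 0},
    {"gripper": -1,"x": 0,"y": 0,"z": 0,"ax": 0,"ay": 0,"az": 0},
    {"gripper": -1,"x": 0,"y": 0,"z": 0,"ax": 0,"ay": 0,"az": 0},
  ],
)

```text
clock: 10.2
position: [581.7, 227.6, 166.0]
ee_rot: [0.984, -0.176, -0.001, 0.001]
contact_force: [-0.3, -0.2, 0.3]
gripper_width: 85.5
grasp_force: 0.0
```

```bash
python3 -c "
from h import *
go(581.3,227.9,5,249.7)"
```

```text
t 10.2 pos [581.7 227.6 166. ] yaw -110.3 F [-0.3 -0.2  0.3] w 85.5 g 0.0
shift now-axes [-0.028 -0.033 16.101] target-axes [-4.8000e-02 -1.1000e-02  1.6101e+01] turn [0.08 0.07 0.  ]
```

Emit:
send_rows(
  targets=[
    {"gripper": -1,"x": 0,"y": 0,"z": 3.5,"ax": 0,"ay": 0,"az": 0},
    {"gripper": -1,"x": 0,"y": 0,"z": 3.5,"ax": 0,"ay": 0,"az": 0},
    {"gripper": -1,"x": 0,"y": 0,"z": 3,"ax": 0,"ay": 0,"az": 0},
    {"gripper": -1,"x": 0,"y": 0,"z": 2,"ax": 0,"ay": 0,"az": 0},
    {"gripper": -1,"x": 0,"y": 0,"z": 1,"ax": 0,"ay": 0,"az": 0},
  ],
)

```text
clock: 10.62
position: [580.0, 225.2, 33.8]
ee_rot: [0.984, -0.177, -0.002, 0.002]
contact_force: [-0.6, -0.5, 0.3]
gripper_width: 85.5
grasp_force: 0.0
```

Emit:
send_rows(
  targets=[
    {"gripper": -1,"x": 0,"y": 0,"z": 1,"ax": 0,"ay": 0,"az": 0},
    {"gripper": -1,"x": 0,"y": 0,"z": 0.7,"ax": 0,"ay": 0,"az": 0},
    {"gripper": -1,"x": 0,"y": 0,"z": 0.5,"ax": 0,"ay": 0,"az": 0},
    {"gripper": -1,"x": 0,"y": 0,"z": 0,"ax": 0,"ay": 0,"az": 0},
    {"gripper": -1,"x": 0,"y": 0,"z": 0,"ax": 0,"ay": 0,"az": 0},
  ],
)

```text
clock: 11.03
position: [582.8, 228.2, 15.6]
ee_rot: [0.984, -0.176, 0.001, -0.0]
contact_force: [-0.9, -0.7, 0.2]
gripper_width: 85.2
grasp_force: 0.0
```

```bash
python3 -c "
from h import *
go(581.3,227.9,7,249.7)"
```

```text
t 11.0333 pos [582.8 228.2  15.6] yaw -110.3 F [-0.9 -0.7  0.2] w 85.2 g 0.0
shift now-axes [-0.133  0.083  0.862] target-axes [-0.132  0.082  0.863] turn [-0.06 -0.05  0.  ]
```

Emit:
send_rows(
  targets=[
    {"gripper": -1,"x": -0.1,"y": 0.08,"z": 0.6,"ax": 0,"ay": 0,"az": 0},
    {"gripper": -1,"x": 0,"y": 0,"z": 0.2,"ax": 0,"ay": 0,"az": 0},
    {"gripper": -1,"x": 0,"y": 0,"z": 0,"ax": 0,"ay": 0,"az": 0},
    {"gripper": 1,"x": 0,"y": 0,"z": 0,"ax": 0,"ay": 0,"az": 0},
    {"gripper": 1,"x": 0,"y": 0,"z": 0,"ax": 0,"ay": 0,"az": 0},
  ],
)

```text
clock: 11.45
position: [581.2, 227.7, 7.0]
ee_rot: [0.984, -0.176, 0.0, -0.0]
contact_force: [-0.3, -0.4, 0.2]
gripper_width: 63.9
grasp_force: 0.0
```

Emit:
send_rows(
  targets=[
    {"gripper": 1,"x": 0,"y": 0,"z": 0,"ax": 0,"ay": 0,"az": 0},
    {"gripper": 1,"x": 0,"y": 0,"z": 0,"ax": 0,"ay": 0,"az": 0},
    {"gripper": 1,"x": 0,"y": 0,"z": 0,"ax": 0,"ay": 0,"az": 0},
    {"gripper": 1,"x": 0,"y": 0,"z": 0,"ax": 0,"ay": 0,"az": 0},
    {"gripper": 1,"x": 0,"y": 0,"z": 0,"ax": 0,"ay": 0,"az": 0},
  ],
)

```text
clock: 11.87
position: [581.4, 227.7, 7.4]
ee_rot: [0.984, -0.176, 0.0, -0.0]
contact_force: [-0.4, -0.4, 4.1]
gripper_width: 46.5
grasp_force: 62.2
```

```bash
python3 -c "
from h import *
go(581.3,227.9,7,249.7)"
```

```text
t 11.8667 pos [581.4 227.7   7.4] yaw -110.29 F [-0.4 -0.4  4.1] w 46.5 g 62.2
shift now-axes [-0.02  -0.01   0.041] target-axes [-0.02  -0.01   0.041] turn [-0.03 -0.04  0.01]
```

Emit:
send_rows(
  targets=[
    {"gripper": 1,"x": 0,"y": 0,"z": -1.5,"ax": 0,"ay": 0,"az": 0},
    {"gripper": 1,"x": 0,"y": 0,"z": -2.5,"ax": 0,"ay": 0,"az": 0},
    {"gripper": 1,"x": 0,"y": 0,"z": -3.5,"ax": 0,"ay": 0,"az": 0},
    {"gripper": 1,"x": 0,"y": 0,"z": -3.5,"ax": 0,"ay": 0,"az": 0},
    {"gripper": 1,"x": 0,"y": 0,"z": -2.5,"ax": 0,"ay": 0,"az": 0},
  ],
)

```text
clock: 12.28
position: [581.2, 227.7, 143.5]
ee_rot: [0.984, -0.176, 0.0, -0.0]
contact_force: [0.4, 1.4, -3.0]
gripper_width: 46.4
grasp_force: 62.4
```

Emit:
send_rows(
  targets=[
    {"gripper": 1,"x": 0,"y": 0,"z": -1,"ax": 0,"ay": 0,"az": -2.7},
    {"gripper": 1,"x": 0,"y": 0,"z": 0,"ax": 0,"ay": 0,"az": -5},
    {"gripper": 1,"x": 0,"y": 0,"z": 0,"ax": 0,"ay": 0,"az": -5},
    {"gripper": 1,"x": 0,"y": 0,"z": 0,"ax": 0,"ay": 0,"az": -5},
    {"gripper": 1,"x": 0,"y": 0,"z": 0,"ax": 0,"ay": 0,"az": -2},
  ],
)

```text
clock: 12.7
position: [580.0, 227.2, 150.1]
ee_rot: [1.0, -0.004, -0.002, 0.0]
contact_force: [-0.1, -0.2, -3.6]
gripper_width: 46.1
grasp_force: 62.4
```

Emit:
send_rows(
  targets=[
    {"gripper": 1,"x": -0.2,"y": 1.5,"z": 0,"ax": 0,"ay": 0,"az": 0},
    {"gripper": 1,"x": -0.3,"y": 3,"z": 0,"ax": 0,"ay": 0,"az": 0},
    {"gripper": 1,"x": -0.3,"y": 3,"z": 0,"ax": 0,"ay": 0,"az": 0},
    {"gripper": 1,"x": -0.3,"y": 3,"z": 0,"ax": 0,"ay": 0,"az": 0},
    {"gripper": 1,"x": -0.3,"y": 3,"z": 0,"ax": 0,"ay": 0,"az": 0},
  ],
)

```text
clock: 13.12
position: [564.1, 90.9, 150.4]
ee_rot: [1.0, -0.006, -0.001, 0.0]
contact_force: [0.3, -1.0, -2.7]
gripper_width: 46.4
grasp_force: 62.4
```

Emit:
send_rows(
  targets=[
    {"gripper": 1,"x": -0.3,"y": 3,"z": 0,"ax": 0,"ay": 0,"az": 0},
    {"gripper": 1,"x": -0.3,"y": 3,"z": 0,"ax": 0,"ay": 0,"az": 0},
    {"gripper": 1,"x": -0.3,"y": 3,"z": 0,"ax": 0,"ay": 0,"az": 0},
    {"gripper": 1,"x": -0.3,"y": 3,"z": 0,"ax": 0,"ay": 0,"az": 0},
    {"gripper": 1,"x": -0.3,"y": 3,"z": 0,"ax": 0,"ay": 0,"az": 0},
  ],
)

```text
clock: 13.53
position: [547.4, -58.9, 150.7]
ee_rot: [1.0, -0.006, -0.001, -0.0]
contact_force: [0.6, -0.6, -2.8]
gripper_width: 46.4
grasp_force: 62.4
```

Emit:
send_rows(
  targets=[
    {"gripper": 1,"x": 0,"y": 3,"z": 0,"ax": 0,"ay": 0,"az": 0},
    {"gripper": 1,"x": 0,"y": 3,"z": 0,"ax": 0,"ay": 0,"az": 0},
    {"gripper": 1,"x": 0,"y": 2,"z": 0,"ax": 0,"ay": 0,"az": 0},
    {"gripper": 1,"x": 0,"y": 0.7,"z": 0,"ax": 0,"ay": 0,"az": 0},
    {"gripper": 1,"x": 0,"y": 0,"z": 0,"ax": 0,"ay": 0,"az": 0},
  ],
)

```text
clock: 13.95
position: [546.9, -145.7, 150.7]
ee_rot: [1.0, -0.007, -0.001, -0.0]
contact_force: [-0.1, -0.1, -3.1]
gripper_width: 46.4
grasp_force: 62.5
```

```bash
python3 -c "
from h import *
go(546.5,-155.8,41,269.4)"
```

```text
t 13.95 pos [ 546.9 -145.7  150.7] yaw -90.83 F [-0.1 -0.1 -3.1] w 46.4 g 62.5
shift now-axes [3.0000e-03 1.0110e+00 1.0966e+01] target-axes [-0.027  1.005 10.966] turn [-0.03  0.13 -0.23]
```

Emit:
send_rows(
  targets=[
    {"gripper": 1,"x": 0,"y": 1,"z": 0,"ax": 0,"ay": 0,"az": -0.2},
    {"gripper": 1,"x": 0,"y": 0,"z": 2,"ax": 0,"ay": 0,"az": 0},
    {"gripper": 1,"x": 0,"y": 0,"z": 2.5,"ax": 0,"ay": 0,"az": 0},
    {"gripper": 1,"x": 0,"y": 0,"z": 2.5,"ax": 0,"ay": 0,"az": 0},
    {"gripper": 1,"x": 0,"y": 0,"z": 1.5,"ax": 0,"ay": 0,"az": 0},
  ],
)

```text
clock: 14.37
position: [546.4, -153.1, 64.2]
ee_rot: [1.0, -0.003, -0.002, -0.0]
contact_force: [-1.8, -0.1, -3.7]
gripper_width: 46.3
grasp_force: 62.7
```

Emit:
send_rows(
  targets=[
    {"gripper": 1,"x": 0,"y": 0,"z": 0,"ax": 0,"ay": 0,"az": 0},
    {"gripper": 1,"x": 0,"y": 0,"z": 0,"ax": 0,"ay": 0,"az": 0},
    {"gripper": 1,"x": 0,"y": 0,"z": 0,"ax": 0,"ay": 0,"az": 0},
  ],
)

```text
clock: 14.62
position: [549.3, -153.7, 68.0]
ee_rot: [1.0, -0.003, 0.001, 0.0]
contact_force: [0.6, -0.2, -2.9]
gripper_width: 46.5
grasp_force: 62.6
```

Run:
```python
from h import *
go(546.5,-155.8,41.4,269.4)
im,d,P=cloud('scene'); cv2.imwrite('pics/s3.png',cv2.resize(im[110:260,200:360,::-1],None,fx=3.75,fy=3.75,interpolation=cv2.INTER_CUBIC))
im,d,P=cloud('top')
Q=P.reshape(-1,3); 
for x0,x1 in((425,500),(590,670)):
  m=(Q[:,0]>x0)&(Q[:,0]<x1)&(Q[:,1]>-200)&(Q[:,1]<-110)&(Q[:,2]>84)&(Q[:,2]<125)
  s=Q[m];print(len(s))
  if len(s)>10: print(s.mean(0),s.min(0),s.max(0),cv2.minAreaRect(s[:,:2].astype(np.float32)))
```

```text
t 14.6167 pos [ 549.3 -153.7   68. ] yaw -90.32 F [ 0.6 -0.2 -2.9] w 46.5 g 62.6
shift now-axes [-0.282  0.209  2.655] target-axes [-0.275  0.211  2.656] turn [ 0.02 -0.13  0.28]
522
[ 463.94911939 -150.26007645  101.90427076] [ 426.22483543 -183.39736404   84.05640507] [ 499.5802245  -125.52530376  114.07289325] ((462.770263671875, -154.9307098388672), (57.84104537963867, 72.91926574707031), 89.22991180419922)
55
[ 655.53858248 -145.8386371   105.56939445] [ 649.40238999 -164.31227347   93.20587461] [ 661.63827151 -129.71042564  114.40772368] ((655.5643920898438, -146.97850036621094), (34.57798385620117, 12.213349342346191), 89.18209838867188)
```

View pics/s3.png

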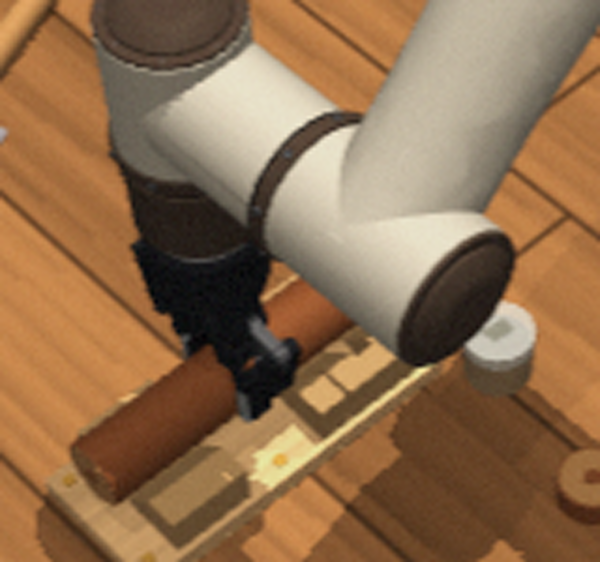

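The billet is over the V, parallel to it, and short of the stop. The far end is at about (95,470) in the crop. Correct the offsets and lower.

Emit:
send_rows(
  targets=[
    {"gripper": 1,"x": 0,"y": 0.2,"z": 0.6,"ax": 0,"ay": 0,"az": 0.28},
    {"gripper": 1,"x": 0,"y": 0,"z": 0.6,"ax": 0,"ay": 0,"az": 0},
    {"gripper": 1,"x": 0,"y": 0,"z": 0.4,"ax": 0,"ay": 0,"az": 0},
    {"gripper": 1,"x": 0,"y": 0,"z": 0,"ax": 0,"ay": 0,"az": 0},
    {"gripper": 1,"x": 0,"y": 0,"z": 0,"ax": 0,"ay": 0,"az": 0},
  ],
)

```text
clock: 15.13
position: [547.8, -156.1, 50.3]
ee_rot: [1.0, -0.006, -0.001, 0.0]
contact_force: [-0.8, -0.9, -3.2]
gripper_width: 46.0
grasp_force: 62.6
```

Emit:
send_rows(
  targets=[
    {"gripper": 1,"x": 0,"y": 0,"z": 0,"ax": 0,"ay": 0,"az": 0},
    {"gripper": 1,"x": 0,"y": 0,"z": 0,"ax": 0,"ay": 0,"az": 0},
    {"gripper": 1,"x": 0,"y": 0,"z": 0,"ax": 0,"ay": 0,"az": 0},
  ],
)

```text
clock: 15.38
position: [548.3, -156.1, 51.0]
ee_rot: [1.0, -0.006, 0.0, 0.0]
contact_force: [0.4, 0.3, -3.9]
gripper_width: 46.3
grasp_force: 62.6
```

```bash
python3 -c "
from h import *
go(542.7,-155.8,41.4,269.4)"
```

```text
t 15.3833 pos [ 548.3 -156.1   51. ] yaw -90.68 F [ 0.4  0.3 -3.9] w 46.3 g 62.6
shift now-axes [-0.557 -0.024  0.962] target-axes [-0.557 -0.025  0.962] turn [ 0.   -0.03 -0.08]
```

Emit:
send_rows(
  targets=[
    {"gripper": 1,"x": -0.2,"y": 0,"z": 0.3,"ax": 0,"ay": 0,"az": 0},
    {"gripper": 1,"x": -0.1,"y": 0,"z": 0.2,"ax": 0,"ay": 0,"az": 0},
    {"gripper": 1,"x": 0,"y": 0,"z": 0.1,"ax": 0,"ay": 0,"az": 0},
    {"gripper": 1,"x": 0,"y": 0,"z": 0,"ax": 0,"ay": 0,"az": 0},
    {"gripper": 1,"x": 0,"y": 0,"z": 0,"ax": 0,"ay": 0,"az": 0},
  ],
)

```text
clock: 15.8
position: [545.1, -156.1, 44.7]
ee_rot: [1.0, -0.006, -0.0, 0.0]
contact_force: [-0.1, 0.5, -3.2]
gripper_width: 46.2
grasp_force: 62.6
```

Emit:
send_rows(
  targets=[
    {"gripper": 1,"x": -0.1,"y": 0,"z": 0,"ax": 0,"ay": 0,"az": 0},
    {"gripper": 1,"x": 0,"y": 0,"z": 0,"ax": 0,"ay": 0,"az": 0},
    {"gripper": 1,"x": 0,"y": 0,"z": 0,"ax": 0,"ay": 0,"az": 0},
  ],
)

```text
clock: 16.05
position: [544.1, -156.0, 44.9]
ee_rot: [1.0, -0.006, 0.0, 0.0]
contact_force: [0.9, -0.4, -3.0]
gripper_width: 46.3
grasp_force: 62.6
```

Creep toward the stop, watching fx.

Emit:
send_rows(
  targets=[
    {"gripper": 1,"x": -0.1,"y": 0,"z": 0,"ax": 0,"ay": 0,"az": 0},
    {"gripper": 1,"x": 0,"y": 0,"z": 0,"ax": 0,"ay": 0,"az": 0},
    {"gripper": 1,"x": 0,"y": 0,"z": 0,"ax": 0,"ay": 0,"az": 0},
  ],
)

```text
clock: 16.3
position: [543.0, -156.0, 44.8]
ee_rot: [1.0, -0.006, -0.0, -0.0]
contact_force: [0.3, -0.1, -3.1]
gripper_width: 46.3
grasp_force: 62.6
```

Emit:
send_rows(
  targets=[
    {"gripper": 1,"x": -0.05,"y": 0,"z": 0.2,"ax": 0,"ay": 0,"az": 0},
    {"gripper": 1,"x": 0,"y": 0,"z": 0,"ax": 0,"ay": 0,"az": 0},
    {"gripper": 1,"x": 0,"y": 0,"z": 0,"ax": 0,"ay": 0,"az": 0},
  ],
)

```text
clock: 16.55
position: [543.3, -156.4, 43.6]
ee_rot: [1.0, -0.006, 0.001, 0.0]
contact_force: [-0.6, -2.5, 1.7]
gripper_width: 46.5
grasp_force: 63.1
```

Emit:
send_rows(
  targets=[
    {"gripper": 1,"x": 0,"y": 0.1,"z": 0,"ax": 0,"ay": 0,"az": 0},
    {"gripper": 1,"x": 0,"y": 0,"z": 0,"ax": 0,"ay": 0,"az": 0},
    {"gripper": 1,"x": 0,"y": 0,"z": 0,"ax": 0,"ay": 0,"az": 0},
  ],
)

```text
clock: 16.8
position: [542.8, -157.1, 42.9]
ee_rot: [1.0, -0.006, 0.0, 0.0]
contact_force: [-0.1, -1.2, 0.3]
gripper_width: 45.9
grasp_force: 62.8
```

```bash
python3 -c "
from h import *
go(542.7,-156.5,42,269.4); print(arm.read_state()['wrist_torque'])"
```

```text
t 16.8 pos [ 542.8 -157.1   42.9] yaw -90.7 F [-0.1 -1.2  0.3] w 45.9 g 62.8
shift now-axes [-0.01  -0.061  0.089] target-axes [-0.009 -0.061  0.089] turn [ 0.   -0.03 -0.1 ]
[-0.27964616 -0.15078337 -0.08517994]
```

Emit:
send_rows(
  targets=[
    {"gripper": 1,"x": 0,"y": 0.05,"z": 0.1,"ax": 0,"ay": 0,"az": 0},
    {"gripper": 1,"x": 0,"y": 0,"z": 0,"ax": 0,"ay": 0,"az": 0},
    {"gripper": 1,"x": 0,"y": 0,"z": 0,"ax": 0,"ay": 0,"az": 0},
  ],
)

```text
clock: 17.05
position: [542.9, -157.7, 42.2]
ee_rot: [1.0, -0.006, 0.0, 0.0]
contact_force: [-0.3, -0.9, 3.2]
gripper_width: 46.4
grasp_force: 63.2
```

Emit:
send_rows(
  targets=[
    {"gripper": 1,"x": 0,"y": 0,"z": 0.05,"ax": 0,"ay": 0,"az": 0},
    {"gripper": 1,"x": 0,"y": 0,"z": 0,"ax": 0,"ay": 0,"az": 0},
    {"gripper": 1,"x": 0,"y": 0,"z": 0,"ax": 0,"ay": 0,"az": 0},
  ],
)

```text
clock: 17.3
position: [543.0, -157.8, 42.1]
ee_rot: [1.0, -0.006, 0.001, 0.0]
contact_force: [-0.5, -3.0, 5.7]
gripper_width: 46.4
grasp_force: 63.7
```

```bash
python3 -c "
from h import *
go(542.7,-156.5,42,269.4); print(arm.read_state()['wrist_torque'])"
```

```text
t 17.3 pos [ 543.  -157.8   42.1] yaw -90.66 F [-0.5 -3.   5.7] w 46.4 g 63.7
shift now-axes [-0.029 -0.131  0.009] target-axes [-0.029 -0.131  0.009] turn [ 0.03 -0.06 -0.06]
[-0.52312746  0.24109338  0.06901486]
```

Emit:
send_rows(
  targets=[
    {"gripper": 1,"x": 0,"y": 0.07,"z": 0,"ax": 0,"ay": 0,"az": 0},
    {"gripper": 1,"x": 0,"y": 0,"z": 0,"ax": 0,"ay": 0,"az": 0},
    {"gripper": 1,"x": 0,"y": 0,"z": 0,"ax": 0,"ay": 0,"az": 0},
  ],
)

```text
clock: 17.55
position: [542.9, -158.3, 41.6]
ee_rot: [1.0, -0.006, 0.0, 0.0]
contact_force: [0.9, -0.7, 4.7]
gripper_width: 46.6
grasp_force: 63.2
```

Emit:
send_rows(
  targets=[
    {"gripper": 1,"x": 0,"y": 0,"z": 0.05,"ax": 0,"ay": 0,"az": 0},
    {"gripper": 1,"x": 0,"y": 0,"z": 0,"ax": 0,"ay": 0,"az": 0},
    {"gripper": 1,"x": 0,"y": 0,"z": 0,"ax": 0,"ay": 0,"az": 0},
  ],
)

```text
clock: 17.8
position: [542.9, -158.4, 41.5]
ee_rot: [1.0, -0.006, 0.0, 0.0]
contact_force: [-1.1, -1.4, 6.5]
gripper_width: 46.2
grasp_force: 63.8
```

```bash
python3 -c "
from h import *
go(542.7,-156.5,42,269.4); print(arm.read_state()['wrist_torque'])"
```

```text
t 17.8 pos [ 542.9 -158.4   41.5] yaw -90.68 F [-1.1 -1.4  6.5] w 46.2 g 63.8
shift now-axes [-0.025 -0.185 -0.046] target-axes [-0.025 -0.185 -0.046] turn [ 0.02 -0.05 -0.08]
[-0.3031531   0.280964   -0.06357197]
```

Emit:
send_rows(
  targets=[
    {"gripper": 1,"x": 0,"y": 0.06,"z": 0,"ax": 0,"ay": 0,"az": 0},
    {"gripper": 1,"x": 0,"y": 0,"z": 0,"ax": 0,"ay": 0,"az": 0},
    {"gripper": 1,"x": 0,"y": 0,"z": 0,"ax": 0,"ay": 0,"az": 0},
  ],
)

```text
clock: 18.05
position: [543.0, -158.6, 41.4]
ee_rot: [1.0, -0.006, 0.001, -0.0]
contact_force: [-0.3, 0.3, 5.7]
gripper_width: 46.3
grasp_force: 63.5
```

Emit:
send_rows(
  targets=[
    {"gripper": 1,"x": 0,"y": 0,"z": 0.05,"ax": 0,"ay": 0,"az": 0},
    {"gripper": 1,"x": 0,"y": 0,"z": 0,"ax": 0,"ay": 0,"az": 0},
    {"gripper": 1,"x": 0,"y": 0,"z": 0,"ax": 0,"ay": 0,"az": 0},
  ],
)

```text
clock: 18.3
position: [543.1, -158.6, 41.3]
ee_rot: [1.0, -0.006, 0.001, -0.0]
contact_force: [-2.2, -0.3, 9.1]
gripper_width: 46.4
grasp_force: 63.9
```

```bash
python3 -c "
from h import *
go(542.7,-156.5,42,269.4); print(arm.read_state()['wrist_torque'])"
```

```text
t 18.3 pos [ 543.1 -158.6   41.3] yaw -90.73 F [-2.2 -0.3  9.1] w 46.4 g 63.9
shift now-axes [-0.038 -0.212 -0.068] target-axes [-0.037 -0.212 -0.068] turn [-0.01 -0.07 -0.13]
[ 0.17150798  0.39399181 -0.27069412]
```

Emit:
send_rows(
  targets=[
    {"gripper": 1,"x": -0.1,"y": 0,"z": 0,"ax": 0,"ay": 0,"az": 0},
    {"gripper": 1,"x": 0,"y": 0,"z": 0,"ax": 0,"ay": 0,"az": 0},
    {"gripper": 1,"x": 0,"y": 0,"z": 0,"ax": 0,"ay": 0,"az": 0},
  ],
)

```text
clock: 18.55
position: [543.1, -158.6, 41.3]
ee_rot: [1.0, -0.006, 0.002, -0.0]
contact_force: [1.5, -0.3, 6.8]
gripper_width: 46.3
grasp_force: 63.5
```

Run:
```python
from h import *
go(542.7,-158.6,42,269.4); print(arm.read_state()['wrist_torque'])
im,d,P=cloud('top'); Q=P.reshape(-1,3)
cv2.imwrite('pics/t4.png',cv2.resize(im[150:300,310:430,::-1],None,fx=4,fy=4,interpolation=cv2.INTER_CUBIC))
s=Q[(Q[:,0]>600)&(Q[:,0]<690)&(Q[:,1]>-200)&(Q[:,1]<-110)&(Q[:,2]>60)&(Q[:,2]<90)]
print('billet end',len(s),s.max(0),s.mean(0))
s=Q[(Q[:,0]>400)&(Q[:,0]<520)&(Q[:,1]>-200)&(Q[:,1]<-110)&(Q[:,2]>62)&(Q[:,2]<110)]
for x in range(410,470,3):
    q=s[(s[:,0]>=x)&(s[:,0]<x+3)]
    if len(q): print(x,len(q),np.median(q[:,2]).round(1),q[:,2].max().round(1),end=' | ')
```

```text
t 18.55 pos [ 543.1 -158.6   41.3] yaw -90.72 F [ 1.5 -0.3  6.8] w 46.3 g 63.5
shift now-axes [-0.035  0.    -0.066] target-axes [-0.035  0.    -0.066] turn [-0.   -0.2  -0.12]
[ 0.0705912  -0.09051102 -0.2792785 ]
billet end 80 [ 654.6148135  -134.33167498   86.74456623] [ 647.71046687 -152.05097078   78.0149199 ]
416 11 93.6 96.2 | 419 37 92.4 97.7 | 422 26 92.5 97.2 | 425 26 92.5 97.9 | 428 25 92.3 96.4 | 431 24 93.0 98.2 | 434 18 78.5 84.8 | 437 30 78.3 85.8 | 440 22 76.7 83.8 | 443 20 76.4 84.9 | 446 18 77.8 85.7 | 449 18 78.1 88.0 | 452 24 80.8 85.9 | 455 27 77.7 84.3 | 458 19 76.4 85.6 | 461 20 78.5 86.0 | 464 18 78.1 86.7 | 467 20 78.5 85.6 |
```

View pics/t4.png

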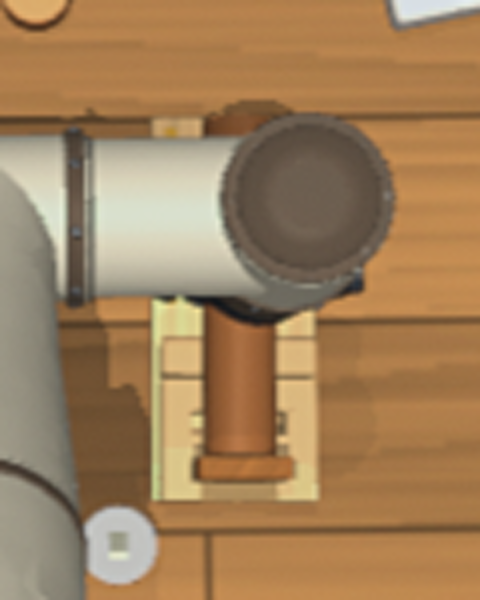

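The billet lies in the V with its end against the stop: no gap is visible at about (245,455), and the stop stands upright at about (245,468). Now press more firmly.

Emit:
send_rows(
  targets=[
    {"gripper": 1,"x": 0,"y": 0,"z": 0.05,"ax": 0,"ay": 0,"az": 0},
    {"gripper": 1,"x": 0,"y": 0,"z": 0.05,"ax": 0,"ay": 0,"az": 0},
    {"gripper": 1,"x": 0,"y": 0,"z": 0,"ax": 0,"ay": 0,"az": 0},
    {"gripper": 1,"x": 0,"y": 0,"z": 0,"ax": 0,"ay": 0,"az": 0},
  ],
)

```text
clock: 18.93
position: [543.0, -158.6, 41.3]
ee_rot: [1.0, -0.006, 0.002, 0.0]
contact_force: [-0.5, 0.4, 12.5]
gripper_width: 46.1
grasp_force: 64.3
```

Emit:
send_rows(
  targets=[
    {"gripper": 1,"x": 0,"y": 0,"z": 0,"ax": 0,"ay": 0,"az": 0},
    {"gripper": 1,"x": 0,"y": 0,"z": 0,"ax": 0,"ay": 0,"az": 0},
    {"gripper": 1,"x": 0,"y": 0,"z": 0,"ax": 0,"ay": 0,"az": 0},
  ],
)

```text
clock: 19.18
position: [543.1, -158.6, 41.3]
ee_rot: [1.0, -0.006, 0.002, 0.0]
contact_force: [-1.5, 1.6, 12.4]
gripper_width: 46.4
grasp_force: 64.3
```

```bash
python3 -c "
from h import *
go(542.7,-158.6,42,269.4); print(arm.read_state()['wrist_torque'])"
```

```text
t 19.1833 pos [ 543.1 -158.6   41.3] yaw -90.71 F [-1.5  1.6 12.4] w 46.4 g 64.3
shift now-axes [-0.037 -0.003 -0.07 ] target-axes [-0.037 -0.003 -0.07 ] turn [ 0.01 -0.21 -0.11]
[ 0.38488849  0.41516333 -0.34949162]
```

```bash
python3 -c "
from h import *
print(arm.job_done())"
```

```text
the job is handed in; nothing more can be done
None
```

I handed the job in at about 19 s with everything set up, though the hand-in gave no verdict: the stop is down and released in the far slot. The billet lies in the V against it, still gripped and pressed down with about 12 N, which I estimate puts roughly 11 N on each V face.

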